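# Stir the glass beads, then hold the iron ready over the burner

## Task

Take the gathering iron out of its stand by its square wooden handle and stir the glass beads in the steel bowl with its tip, right round the bowl, until beads on every side have plainly shifted; no bead may end up outside the bowl. Then, so that the burner can be lit under it, lift the iron across over the top of the rack of glass rods and finish while still holding it: upright and still, its tip centred about a centimetre above the middle of the burner's head. Never touch the rack or the burner with anything, and leave the jar, the paddle and the mug where they are.

Things in the scene. Friction and masses are not known exactly. Their poses are not given: they have to be found in the camera images.
- iron: gathering iron, 172 mm long, about 120 g: round steel rod, 10 mm diameter, from 0 to 106 mm; brass collar, 20 mm diameter, to 112 mm; wooden handle, 22 x 22 mm square with flats facing its x and y, to 172 mm. Origin: centre of the rod's flat foot (its tip); +z runs up to the handle. It starts upright and loose in the stand's hole, turned any way
- stand: dark wooden block 60 x 60 x 55 mm, fixed, with one round hole of 11.5 mm diameter, 40 mm deep, in the middle of its top, in which the iron stands (iron's tip 15 mm above the bench). Origin: centre of the underside. It stands beyond the rack's far end
- bowl: round open steel bowl, fixed to the bench, 144 mm across the rim outside, 55 mm high, wall 4 mm, flat floor 5 mm thick; inside radius 61 mm at the floor and 68 mm at the rim. Origin: centre of the underside. It stands to the left or the right of the rack
- bead0: round glass bead of 20 mm diameter, 11 g, rolling loose on the bowl's floor; the six beads start in a ring about 36 mm from the bowl's centre, in the order bead0 to bead5 round the bowl. Origin: its centre
- bead1: round glass bead of 20 mm diameter, 11 g, rolling loose on the bowl's floor; the six beads start in a ring about 36 mm from the bowl's centre, in the order bead0 to bead5 round the bowl. Origin: its centre
- bead2: round glass bead of 20 mm diameter, 11 g, rolling loose on the bowl's floor; the six beads start in a ring about 36 mm from the bowl's centre, in the order bead0 to bead5 round the bowl. Origin: its centre
- bead3: round glass bead of 20 mm diameter, 11 g, rolling loose on the bowl's floor; the six beads start in a ring about 36 mm from the bowl's centre, in the order bead0 to bead5 round the bowl. Origin: its centre
- bead4: round glass bead of 20 mm diameter, 11 g, rolling loose on the bowl's floor; the six beads start in a ring about 36 mm from the bowl's centre, in the order bead0 to bead5 round the bowl. Origin: its centre
- bead5: round glass bead of 20 mm diameter, 11 g, rolling loose on the bowl's floor; the six beads start in a ring about 36 mm from the bowl's centre, in the order bead0 to bead5 round the bowl. Origin: its centre
- rack: wooden trestle rack with five glass rods lying along it, fixed; 236 mm along its x (the rods), 90 mm along its y, 88 mm high at its highest. Origin: centre of the underside. It lies roughly along the robot's x axis between the bowl and the burner
- burner: unlit gas burner, fixed, pointing up: round foot 90 mm across, thin tube, round head 44 mm across with a wire grid; 110 mm high. A stub for the gas, 6 mm radius, sticks out along its x to 38 mm from the axis, 30 mm above the bench. Origin: centre of the underside. It stands on the other side of the rack from the bowl
- burner_mouth (a point): centre of the flat top of the burner's head, 110 mm above the bench; z points up
- jar: bystander: closed glass jar with a steel cap, 60 mm across, 85 mm high. Origin: centre of the underside
- paddle: bystander: dark flat marver paddle lying down, blade 80 x 50 x 12 mm from 10 to 90 mm along its +x, round wooden handle of 12 mm diameter reaching 89 mm along -x. Origin: near the joint of blade and handle, at the underside
- mug: bystander: white mug, 72 mm across, 80 mm high, handle at its +y. Origin: centre of the underside
Mind the look-alikes: they are no part of the job. Of the things that look like the iron, the largest one is meant. What is shaped like the burner but green is not meant.

How it is judged:
On the way, in this order (a step that is already met when the one before it is completed fails the run):
1. the held iron's tip is down among the beads in the bowl (horizontal distance between iron and bowl below 0.06 m and z of iron in the frame of bowl below 0.022 m and contact force between the fingers and iron above 1 N), for 0.05 s.
2. with the tip among the beads, at least one bead of each neighbouring pair (0 and 1, 2 and 3, 4 and 5: one pair in each third of the bowl) is more than 15 mm from where it started (all of step 1 and distance of any of bead0, bead1 from where it was at the start of the episode above 0.015 m and distance of any of bead2, bead3 from where it was at the start of the episode above 0.015 m and distance of any of bead4, bead5 from where it was at the start of the episode above 0.015 m), for 0.05 s.
3. the held iron's tip passes over the top of the rack (x of iron in the frame of rack between -0.118 and 0.118 m and y of iron in the frame of rack between -0.045 and 0.045 m and height (world z) of iron above 0.088 m and contact force between the fingers and iron above 1 N), for 0.02 s.
At the end, for the whole second after the job is handed in: The iron is held by the fingers, touches nothing else, leans less than 0.12 rad, is still (under 20 mm/s), its tip within 10 mm sideways of the burner head's centre and 4 to 20 mm above its top; all six beads are in the bowl (horizontal distance between iron and burner_mouth below 0.01 m and z of iron in the frame of burner_mouth between 0.004 and 0.02 m and angle between iron's own z axis and vertical below 0.12 rad and linear speed of iron below 0.02 m/s and contact force between the fingers and iron above 1 N and contact force between iron and burner below 0.1 N and contact force between iron and rack below 0.1 N and contact force between iron and bowl below 0.1 N and contact force between iron and stand below 0.1 N and contact force between iron and jar below 0.1 N and contact force between iron and paddle below 0.1 N and contact force between iron and mug below 0.1 N and horizontal distance between each of bead0, bead1, bead2, bead3, bead4, bead5 and bowl below 0.066 m and height (world z) of each of bead0, bead1, bead2, bead3, bead4, bead5 below 0.05 m); the arm keeps its last pose, push and grip.
It fails at once if the rack is touched (contact force between rack and anything else above 0.5 N).
It fails at once if the burner is touched (contact force between burner and anything else above 0.5 N).
It fails at once if the jar is moved by more than 15 mm (distance of jar from where it was at the start of the episode above 0.015 m).
It fails at once if the paddle is moved by more than 15 mm (distance of paddle from where it was at the start of the episode above 0.015 m).
It fails at once if the mug is moved by more than 15 mm (distance of mug from where it was at the start of the episode above 0.015 m).
It also fails if it takes over 72 s, if anything falls off the work surface, if the arm or the gripper's body presses on something with over 40 N, if the wrist force passes 120 N, or if a joint passes its speed limit or range.

## Robot

A 6-joint arm with a two-finger parallel gripper is mounted at the origin on the work surface. World frame = base frame: x ahead of the robot, y to its left, z up, the work surface at z = 0. Lengths are in m, angles in rad, forces in N, time in s.
With the tool pointing down it reaches from about 0.35 to 0.725 m from the base axis. Payload 6 kg.
Tool frame: the origin (TCP) lies at the very end of the fingers, on their centre line; the grasp point (between the pads) lies 19 mm behind it; z points along the fingers, y is the line along which they close (so a half turn about z gives the same grasp; the last joint's range is limited). The gripper opens to 85 mm and grips with 20 to 120 N. Pads are 22 mm wide; open, the fingers measure 114 mm over their backs; the gripper's body (76 mm by 85 mm) begins 54 mm behind the grasp point. The pads swing forward as they close: fully open they stand 13 mm farther back than shut.
Start: joints at [1.644, 0.04, 0.085, 0, -1.615, -0.334], TCP at [0.155, 0.58, 0.194] pointing down, gripper open.
Joint ranges: [-2.56, 2.56], [-1.29, 2.01], [-1.08, 1.49], [-3.29, 1.98], [-2.81, -0.18], [-2.99, 2.99]. Speed limits (rad/s): [2.57, 2.57, 3.01, 3.14, 3.14, 3.14].

## Interface

Orientations are given as a unit quaternion [x, y, z, w].
In Python, from workcell import arm gives the robot as it stands.
- The arm moves only by the tool move_arm, never from a script. Its argument "moves" is a list of rows, each a list of 6 numbers: the shift along the tool's x, y, z as a fraction of full scale, then the turn, a rotation vector about the tool's x, y, z as a fraction of full scale. In form: [[tx, ty, tz, ax, ay, az], ...]. A call has 1 to 5 rows; each row shifts and turns the commanded pose from where the row before left it, along the tool's axes as they then stand; what a row does not reach is not made up. Full scale, the value 1, is 0.2 m for a shift and 45 degrees for a turn. A row lasts 1/10 s, in which the tool goes at most 50 mm and 8.59 degrees, less where a joint would pass 70% of its speed; a pose out of reach is approached as far as the arm can. A call with a number of a shift or a turn outside -1 to 1 is refused whole. A call with a gripper value outside its range is refused whole. "jaw" is the finger opening in mm, from 0 to 85.4, set as the call begins (left out, the last holds). The fingers move at their own pace and stop on an object; the grip force is fixed at half the most. Time passes only in rows, so rows that do not move let the fingers close. It gives the time, the measured TCP pose, the force, the opening and the grip force at its end, in the units of the state.
- arm.get_obs(): the state, without advancing time (a new reading comes with each control period).
- arm.capture(name): name is "scene" or "top"; returns the picture (384x512x3 uint8, red, green, blue); there is no depth.
- arm.camera_info(name): a dict with "K" (3x3 intrinsics, pixels), "world_from_camera" (4x4, takes a point from camera to world coordinates). Camera axes: x right, y up, looking along -z (the intrinsics and any distortion apply to the point x, -y, -z); pixel columns grow to the right and rows downward; lengths in m; the calibration is good to about 2 mm. A picture is of the moment at which its call begins. camera_info takes no time and is no camera call.
- arm.sign_off(): hands the job in; it is judged then, once.
Trained networks look in the newest picture that a camera, given by its name, has taken for a name from the list of things; names that differ only in an ending like _2 or _b are one class to them, and where a whole thing is asked for, a point or a joint stands for the part that bears it (a point fixed in the world has none). Each returns a list of dicts, best first, with "score" (0 to 1); they miss things now and then, are a little off and sometimes report something else, mostly with a low value. They report only what shows in the picture. A call takes as long as a camera call. They do not tell look-alikes from the thing itself.
- arm.look_for(camera, name): "at" ([x, y, z] in m, in world coordinates, good to about 4 mm: the middle of the surface that is visible of it).
The state is a dict: "t": time; "joint_pos": joint angles; "qd": joint speeds; "effort": joint torques, N m; "tcp_pos": TCP position; "eef_rot": TCP orientation; "ft_force": force on the tool from outside, world axes, zero at the start; "wrist_torque": the same for the moment, N m; "opening": finger opening in m; "finger_force": force on a finger pad.
Only numpy, scipy, OpenCV 4.12 (cv2) and the standard library are available. Lean on these libraries where they do the work, as an engineer would, in place of code of your own. Each camera call takes 0.05 s, during which the arm holds its last target. There are 200 camera calls.

## Working session

There is one attempt and no reset: what is moved stays moved. The work goes in short steps, Python scripts to look and compute and a tool call to move; the robot and the scene stay as the last step left them, time stands still between calls to the robot, and variables do not carry over. Pictures are saved under pics/ and viewed, at most 10 in all, crops included, and the job is handed in when it is done.

Besides the shell and the picture viewer there is one more tool, called as name(argument=value, ...) on one line, values as JSON. move_arm: Moves the arm, as the interface text tells. Shift numbers are shares of 0.2 m and turn numbers shares of 45 degrees, none past 1 either way. Its arguments: {"type":"object","properties":{"moves":{"type":"array"},"jaw":{"type":"number"}},"required":["moves"]}

```bash
mkdir -p pics; ls; python3 - <<'E'
from workcell import arm
import cv2,numpy as np
np.set_printoptions(precision=4,suppress=True)
for c in ("scene","top"):
    im=arm.capture(c); cv2.imwrite(f"pics/{c}0.png",cv2.cvtColor(im,cv2.COLOR_RGB2BGR))
    i=arm.camera_info(c); print(c,i["K"],i["world_from_camera"],[k for k in i])
    for n in ("iron","stand","bowl","rack","burner","jar","paddle","mug","bead0"):
        print(n,[(np.round(d["at"],3).tolist(),round(d["score"],2)) for d in arm.look_for(c,n)])
o=arm.get_obs();print(o)
E
python3 -c "
import cv2,numpy as np
" 
```

```text
pics
scene [[347.7228   0.     252.8946]
 [  0.     347.7228 189.6619]
 [  0.       0.       1.    ]] [[ 0.1206 -0.6424  0.7568  1.3022]
 [ 0.9927  0.0837 -0.0872 -0.128 ]
 [-0.0073  0.7618  0.6478  0.7311]
 [ 0.      0.      0.      1.    ]] ['K', 'world_from_camera']
iron [([0.624, -0.116, 0.088], 0.68), ([0.678, -0.145, 0.095], 0.66), ([0.7, -0.075, 0.156], 0.58)]
stand [([0.716, -0.072, 0.058], 0.63)]
bowl [([0.502, 0.257, 0.03], 0.94)]
rack [([0.527, 0.004, 0.088], 0.74)]
burner [([0.381, -0.275, 0.028], 0.93), ([0.544, -0.439, 0.018], 0.91), ([0.523, -0.21, 0.023], 0.69)]
jar [([0.69, 0.352, 0.059], 0.67)]
paddle []
mug [([0.407, -0.393, 0.054], 0.62), ([0.689, 0.352, 0.059], 0.27)]
bead0 []
top [[481.4555   0.     255.1029]
 [  0.     481.4555 191.4012]
 [  0.       0.       1.    ]] [[-0.0088  0.982  -0.1886  0.2847]
 [-1.     -0.0081  0.0045 -0.0162]
 [ 0.0029  0.1886  0.9821  1.4083]
 [ 0.      0.      0.      1.    ]] ['K', 'world_from_camera']
iron [([0.67, -0.142, 0.106], 0.64), ([0.616, -0.119, 0.111], 0.59), ([0.691, -0.068, 0.178], 0.53)]
stand [([0.68, -0.063, 0.06],
[... 246 characters left out ...]
59)]
paddle [([0.736, -0.336, 0.013], 0.83), ([0.686, -0.067, 0.177], 0.25)]
mug [([0.389, -0.402, 0.032], 0.89), ([0.691, -0.07, 0.177], 0.23)]
bead0 [([0.691, -0.07, 0.177], 0.58), ([0.521, 0.256, 0.003], 0.37)]
{'t': 1.0, 'joint_pos': array([ 1.6437,  0.0402,  0.0848, -0.    , -1.6155, -0.3337]), 'qd': array([ 0.0002,  0.0011, -0.0005,  0.0004, -0.0013, -0.0004]), 'effort': array([ -0.0005, -36.7939,  34.7443,   6.9331,  -0.0011,   0.    ]), 'tcp_pos': array([0.1547, 0.5797, 0.1941]), 'eef_rot': array([ 0.9915, -0.13  ,  0.    ,  0.    ]), 'ft_force': array([ 0.5949, -0.032 , -0.1768]), 'wrist_torque': array([ 0.0276,  0.02  , -0.0211]), 'finger_force': 0.0, 'opening': 0.0850863920442058}
```

View pics/scene0.png

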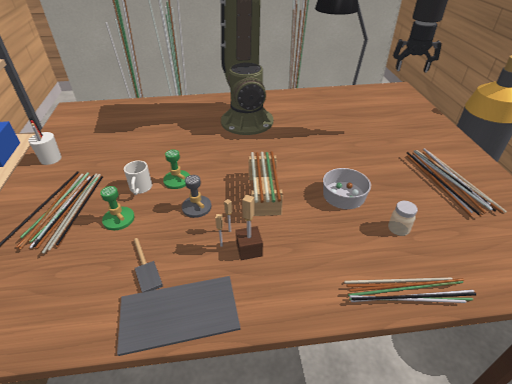

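View pics/top0.png

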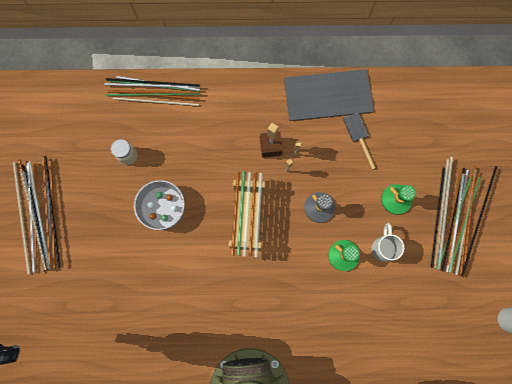

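Scene view: the three iron-like things are at (248,208), (229,210) and (220,228). The one at (248,208) is the largest and is the one standing in the block, so it is the iron. The burner-like things are grey at (195,195) and green at (117,205) and (175,168), so the grey one is meant. The bowl is at (346,187) in this view and (160,205) in the top view. I'll confirm with one enlarged crop.

```bash
python3 - <<'E'
import cv2,numpy as np
s=cv2.imread("pics/scene0.png");t=cv2.imread("pics/top0.png")
f=lambda im,x,y,w,h,k:cv2.resize(im[y:y+h,x:x+w],None,fx=k,fy=k,interpolation=cv2.INTER_CUBIC)
a=f(s,175,165,100,100,4)  # scene iron+burner
b=f(t,250,115,100,115,0+4)[:400]
c=f(t,300,180,50,50,4); d=f(t,130,175,60,60,200/60)
out=np.zeros((600,800,3),np.uint8); out[:400,:400]=a; out[:400,400:]=b; out[400:,:200]=c; out[400:,200:400]=d; out[400:,400:600]=f(s,315,155,60,60,200/60); out[400:,600:]=f(t,255,110,40,40,5)
cv2.imwrite("pics/crop.png",out)
E
```

```text
(no output)
```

View pics/crop.png

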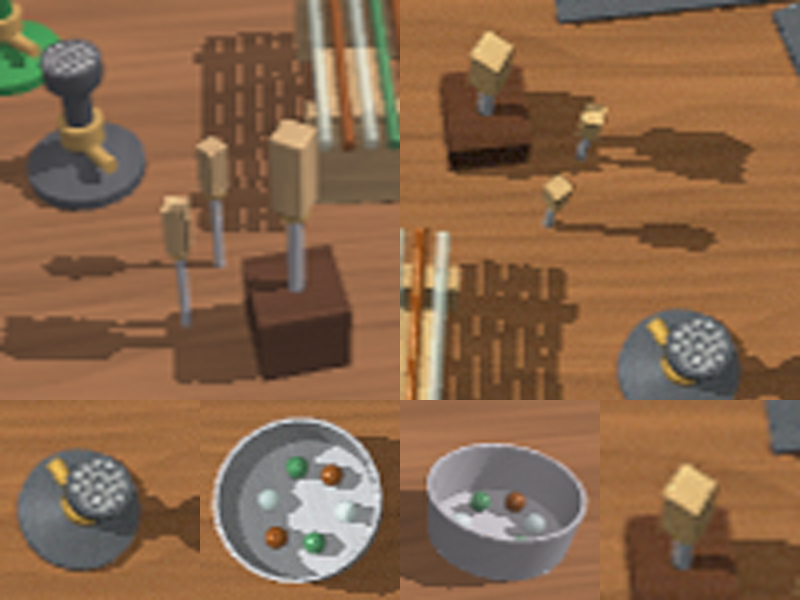

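The crop confirms it. The large iron in the dark block is the one meant, with its top face at about (273,127) in the top view. The grey burner's head is at about (324,201) in the top view. Next I'll measure by pixel fit and project the models back as a check.

```bash
cat > h.py <<'E'
import cv2,numpy as np
from workcell import arm
np.set_printoptions(precision=4,suppress=True)
class Cam:
    def __init__(s,n):
        i=arm.camera_info(n); s.K=np.array(i["K"]); s.T=np.array(i["world_from_camera"])
    def proj(s,P):
        P=np.atleast_2d(P); q=(P-s.T[:3,3])@s.T[:3,:3]; q=q*[1,-1,-1]; u=q@s.K.T; return u[:,:2]/u[:,2:]
    def onz(s,uv,z):
        d=np.linalg.solve(s.K,[uv[0],uv[1],1])*[1,-1,-1]; d=s.T[:3,:3]@d; o=s.T[:3,3]; return o+d*(z-o[2])/d[2]
S,T=Cam("scene"),Cam("top")
def circ(c,r,z,n=60):
    a=np.linspace(0,2*np.pi,n); return np.c_[c[0]+r*np.cos(a),c[1]+r*np.sin(a),0*a+z]
def square(c,h,yaw,z):
    a=yaw+np.pi/4+np.arange(5)*np.pi/2; r=h*2**.5; return np.c_[c[0]+r*np.cos(a),c[1]+r*np.sin(a),0*a+z]
def tool(dw):  # world shift -> fractions in tool axes now
    from scipy.spatial.transform import Rotation as R
    return R.from_quat(arm.get_obs()["eef_rot"]).inv().apply(dw)/0.2
E
python3 - <<'E'
from h import *
t=cv2.imread("pics/top0.png")
g=t[115:145,262:285].astype(int).sum(2)
m=(t[110:140,262:285].min(2)>105).astype(np.uint8)
n,l,st,c=cv2.connectedComponentsWithStats(m); print(st,c)
k=1+st[1:,4].argmax(); pts=np.argwhere(l==k)[:,::-1]+[262,110]
r=cv2.minAreaRect(pts.astype(np.float32)); print(r)
w=np.array([T.onz(p,.187)[:2] for p in cv2.boxPoints(r)]); print(w, w.mean(0), T.onz(pts.mean(0),.187))
for i in range(4): e=w[(i+1)%4]-w[i]; print(np.linalg.norm(e),np.degrees(np.arctan2(e[1],e[0])))
print("burner top",T.onz((324.3,200.8),.11),"scene",S.onz((192.9,179.6),.11))
print("bowl top",T.onz((159.2,204.7),.055),"scene", S.onz((315+106/3.333-.4,155+74/3.333-.4),.055))
for p in ((265,154),(248,195),(262,196),(232,253)): print(p,T.onz(p,.088))
E
```

```text
[[  0   0  23  30 634]
 [  6  13  10  10  56]] [[11.0442 14.2571]
 [10.5    17.25  ]]
((272.5384216308594, 127.19229888916016), (7.765803337097168, 6.933752536773682), 33.690067291259766)
[[ 0.6902 -0.0559]
 [ 0.7061 -0.0663]
 [ 0.694  -0.0833]
 [ 0.6782 -0.0728]] [ 0.6921 -0.0696] [ 0.692  -0.0695  0.187 ]
0.01904571463029268 -33.22915297248473
0.020829762837111028 -125.502240293366
0.019011071167944343 146.62146990978925
0.020778886848011865 54.58796800354744
burner top [ 0.5062 -0.2113  0.11  ] scene [ 0.5104 -0.2093  0.11  ]
bowl top [0.5082 0.2508 0.055 ] scene [0.4886 0.2605 0.055 ]
(265, 154) [ 0.6459 -0.0513  0.088 ]
(248, 195) [ 0.5281 -0.0024  0.088 ]
(262, 196) [ 0.525  -0.0414  0.088 ]
(232, 253) [0.3678 0.0422 0.088 ]
```

```bash
python3 - <<'E'
from h import *
s=cv2.imread("pics/scene0.png");t=cv2.imread("pics/top0.png")
I=(.692,-.0695);B=(.508,-.2105);W=(.507,.252);y=np.radians(-34)
L=[circ(B,.022,.11),circ(B,.045,0),circ(W,.072,.055),circ(W,.036,.015),square(I,.011,y,.187),square(I,.011,y,.127),
   circ(I,.005,.06,20)]
def ov(im,C,x,y0,w,h,k):
    o=cv2.resize(im[y0:y0+h,x:x+w],None,fx=k,fy=k,interpolation=cv2.INTER_CUBIC)
    for P in L:
        q=(C.proj(P)-[x,y0]+.5)*k; cv2.polylines(o,[q.astype(np.int32)],False,(255,0,255),1)
    return o
a=np.hstack([ov(t,T,130,170,60,75,4),ov(t,T,255,110,40,75,4),ov(t,T,295,170,60,75,4)])
b=np.hstack([ov(s,S,315,155,65,60,4),ov(s,S,225,180,60,60,4),ov(s,S,170,165,60,60,4)])
o=np.zeros((560,760,3),np.uint8);o[:300,:640]=a;o[300:540,:740]=b
cv2.imwrite("pics/ov.png",o)
E
```

```text
(no output)
```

View pics/ov.png

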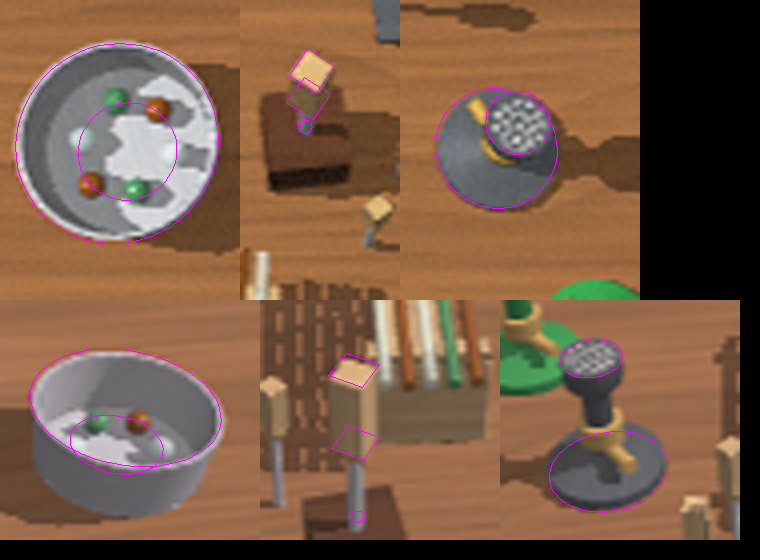

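The overlay fits: bowl, iron and burner outlines lie on their images within about 1–2 px. Now I'll approach above the iron, turned to its flats.

move_arm(moves=[[0, 0, -0.1, 0, 0, 0.14], [0, 0, -0.1, 0, 0, 0.14], [0, 0, -0.1, 0, 0, 0.14], [0.1, 0.03, 0, 0, 0, 0], [0.225, 0.066, 0, 0, 0, 0]], jaw=50)

```text
t: 1.5
tcp_pos: [0.1969, 0.5283, 0.2533]
eef_rot: [0.957, -0.29, -0.0, 0.001]
ft_force: [1.3, -0.1, -0.8]
opening: 0.0503
finger_force: 0.0
```

move_arm(moves=[[0.225, 0.066, 0, 0, 0, 0], [0.225, 0.066, 0, 0, 0, 0], [0.225, 0.066, 0, 0, 0, 0], [0.225, 0.066, 0, 0, 0, 0], [0.225, 0.066, 0, 0, 0, 0]])

```text
t: 2.0
tcp_pos: [0.3489, 0.3458, 0.2545]
eef_rot: [0.957, -0.291, 0.0, -0.0]
ft_force: [0.8, -0.2, 0.7]
opening: 0.05
finger_force: 0.0
```

move_arm(moves=[[0.225, 0.066, 0, 0, 0, 0], [0.225, 0.066, 0, 0, 0, 0], [0.225, 0.066, 0, 0, 0, 0], [0.225, 0.066, 0, 0, 0, 0], [0.225, 0.066, 0, 0, 0, 0]])

```text
t: 2.5
tcp_pos: [0.4992, 0.1656, 0.2545]
eef_rot: [0.957, -0.291, 0.0, -0.0]
ft_force: [1.0, 1.6, -0.0]
opening: 0.05
finger_force: 0.0
```

move_arm(moves=[[0.225, 0.066, 0, 0, 0, 0], [0.225, 0.066, 0, 0, 0, 0], [0.225, 0.066, 0, 0, 0, 0], [0.225, 0.066, 0, 0, 0, 0], [0.1, 0.03, 0, 0, 0, 0]])

```text
t: 3.0
tcp_pos: [0.6329, 0.0039, 0.2529]
eef_rot: [0.956, -0.292, -0.001, 0.001]
ft_force: [-0.4, 0.5, 0.4]
opening: 0.0499
finger_force: 0.0
```

```bash
python3 - <<'E'
from h import *
from scipy.spatial.transform import Rotation as R
o=arm.get_obs(); p=o["tcp_pos"]; print(o["t"],p,o["joint_pos"],o["opening"]); x=R.from_quat(o["eef_rot"]).as_matrix(); print(x, np.degrees(np.arctan2(x[1,0],x[0,0])))
print(tool(np.array([.693,-.0695,p[2]])-p))
E
```

```text
3.0 [0.6329 0.0039 0.2529] [ 0.3221  0.1453  0.3042  0.0004 -1.7315  0.6552] 0.04992194577545842
[[ 0.8289 -0.5594 -0.0016]
 [-0.5594 -0.8289 -0.0009]
 [-0.0008  0.0017 -1.    ]] -34.011353013101086
[ 0.4543  0.1363 -0.0001]
```

move_arm(moves=[[0.2, 0.05, 0, 0, 0, 0], [0.15, 0.05, 0, 0, 0, 0], [0.07, 0.03, 0, 0, 0, 0], [0, 0, 0, 0, 0, 0], [0, 0, 0, 0, 0, 0]])

```text
t: 3.5
tcp_pos: [0.6869, -0.0613, 0.2538]
eef_rot: [0.957, -0.291, -0.0, 0.0]
ft_force: [0.2, 1.1, 0.5]
opening: 0.0498
finger_force: 0.0
```

```bash
python3 - <<'E'
from h import *
p=arm.get_obs()["tcp_pos"]; print(p,tool(np.array([.693,-.0695,p[2]])-p))
for c,x,y in (("scene",200,140),("top",230,80)):
    im=cv2.cvtColor(arm.capture(c),cv2.COLOR_RGB2BGR)
    im=cv2.resize(im[y:y+110,x:x+100],None,fx=4,fy=4,interpolation=cv2.INTER_CUBIC); cv2.imwrite(f"pics/a_{c}.png",im)
cv2.imwrite("pics/a.png",np.hstack([cv2.imread("pics/a_scene.png"),cv2.imread("pics/a_top.png")]))
E
```

```text
[ 0.6869 -0.0613  0.2538] [ 0.0483  0.0168 -0.    ]
```

View pics/a.png

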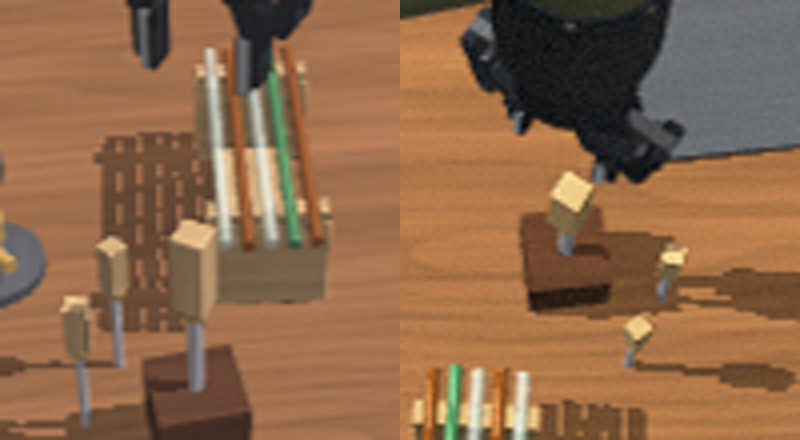

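The scene crop shows the finger tips at crop (150,65) and (242,92), so they straddle the handle below at (193,230). The small irons are well below finger height. Descend and close.

move_arm(moves=[[0.048, 0.017, 0, 0, 0, 0], [0, 0, 0.15, 0, 0, 0], [0, 0, 0.2, 0, 0, 0], [0, 0, 0.15, 0, 0, 0], [0, 0, 0.08, 0, 0, 0]])

```text
t: 4.1
tcp_pos: [0.6918, -0.0692, 0.1348]
eef_rot: [0.957, -0.291, -0.002, 0.001]
ft_force: [-0.1, 0.4, -0.2]
opening: 0.05
finger_force: 0.0
```

move_arm(moves=[[0, 0, 0, 0, 0, 0], [0, 0, 0, 0, 0, 0]])

```text
t: 4.3
tcp_pos: [0.6937, -0.0697, 0.1401]
eef_rot: [0.957, -0.291, 0.001, 0.0]
ft_force: [-0.2, 0.2, 1.7]
opening: 0.0502
finger_force: 0.0
```

move_arm(moves=[[0, 0, 0, 0, 0, 0], [0, 0, 0, 0, 0, 0], [0, 0, 0, 0, 0, 0], [0, 0, 0, 0, 0, 0], [0, 0, 0, 0, 0, 0]], jaw=15)

```text
t: 4.8
tcp_pos: [0.6939, -0.0697, 0.1406]
eef_rot: [0.957, -0.291, 0.002, -0.0]
ft_force: [0.3, -0.7, 6.7]
opening: 0.0198
finger_force: 60.7
```

move_arm(moves=[[0, 0, -0.06, 0, 0, 0], [0, 0, -0.12, 0, 0, 0], [0, 0, -0.15, 0, 0, 0], [0, 0, -0.15, 0, 0, 0], [0, 0, -0.1, 0, 0, 0]])

```text
t: 5.3
tcp_pos: [0.693, -0.0697, 0.2572]
eef_rot: [0.957, -0.291, 0.001, -0.0]
ft_force: [0.3, 0.1, -1.1]
opening: 0.0199
finger_force: 59.9
```

move_arm(moves=[[0, 0, 0, 0, 0, 0], [0, 0, 0, 0, 0, 0]])

```text
t: 5.5
tcp_pos: [0.6929, -0.0692, 0.2538]
eef_rot: [0.957, -0.291, -0.0, -0.0]
ft_force: [0.5, 0.9, -1.8]
opening: 0.0201
finger_force: 59.9
```

```bash
python3 - <<'E'
from h import *
o=arm.get_obs(); p=o["tcp_pos"]; print(o["t"],p,o["ft_force"],o["opening"])
tip=p-[0,0,.1256]
L=[circ(tip,.005,tip[2]),circ(tip,.01,tip[2]+.106),np.array([tip,tip+[0,0,.112]]),square(tip,.011,np.radians(-34),tip[2]+.112)]
out=[]
for n,C,dx in (("scene",S,50),("top",T,50)):
    im=cv2.cvtColor(arm.capture(n),cv2.COLOR_RGB2BGR); x,y=(C.proj(tip)[0]-[50,60]).astype(int)
    y=max(y,0)
    c=cv2.resize(im[y:y+100,x:x+100],None,fx=4,fy=4,interpolation=cv2.INTER_CUBIC); c2=c.copy()
    for P in L: cv2.polylines(c2,[((C.proj(P)-[x,y]+.5)*4).astype(np.int32)],False,(255,0,255),1)
    out.append(c2)
cv2.imwrite("pics/g.png",np.hstack(out))
E
```

```text
5.5 [ 0.6929 -0.0692  0.2538] [ 0.5029  0.9157 -1.8208] 0.0201264291986778
```

View pics/g.png

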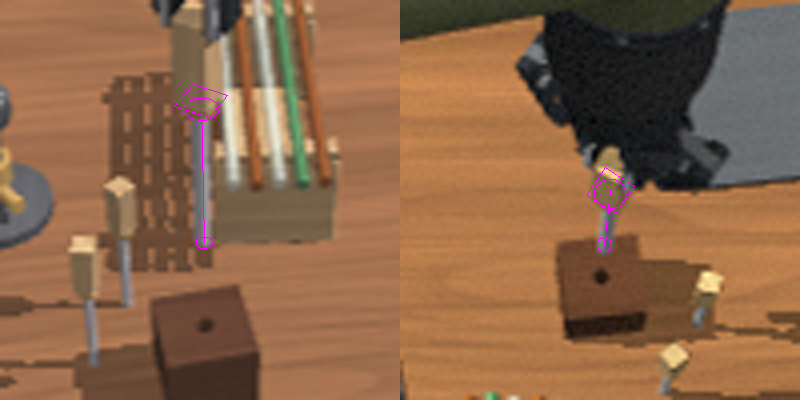

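The pictures show the iron held upright and the stand's hole empty; the predicted tip, 126 mm below the TCP, lies on the imaged foot in both views. Now to the bowl, going round the rack's far end.

move_arm(moves=[[-0.12, -0.12, 0, 0, 0, 0], [-0.12, -0.12, 0, 0, 0, 0], [-0.12, -0.12, 0, 0, 0, 0], [-0.12, -0.12, 0, 0, 0, 0], [-0.12, -0.12, 0, 0, 0, 0]])

```text
t: 6.1
tcp_pos: [0.6592, 0.0983, 0.2524]
eef_rot: [0.957, -0.291, -0.001, 0.001]
ft_force: [0.2, 0.8, -1.2]
opening: 0.0201
finger_force: 59.9
```

move_arm(moves=[[-0.2, -0.04, 0, 0, 0, 0], [-0.2, -0.04, 0, 0, 0, 0], [-0.2, -0.04, 0, 0, 0, 0], [-0.2, -0.04, 0, 0, 0, 0], [-0.2, -0.04, 0, 0, 0, 0]])

```text
t: 6.6
tcp_pos: [0.5145, 0.2423, 0.2526]
eef_rot: [0.957, -0.291, -0.001, 0.001]
ft_force: [0.7, 0.4, -0.8]
opening: 0.0201
finger_force: 59.9
```

move_arm(moves=[[0, 0, 0, 0, 0, 0], [0, 0, 0, 0, 0, 0]])

```text
t: 6.8
tcp_pos: [0.5154, 0.2422, 0.2532]
eef_rot: [0.957, -0.29, -0.0, 0.001]
ft_force: [1.3, -0.1, -0.7]
opening: 0.0202
finger_force: 59.8
```

```bash
python3 - <<'E'
from h import *
from scipy.spatial.transform import Rotation as R
o=arm.get_obs(); p=o["tcp_pos"]; print(o["t"],p,R.from_quat(o["eef_rot"]).as_matrix())
print("to bowl",tool(np.array([.507,.252,.1256+.012])-p))
# beads in first top picture
for q in ((117,100),(157,110),(173,152),(135,188),(91,183),(79,138)):
    w=T.onz((130+q[0]/4-.5,170+q[1]/4-.5),.015)[:2]-[.507,.252]; print(w,np.hypot(*w),np.degrees(np.arctan2(w[1],w[0])))
E
```

```text
6.8 [0.5154 0.2422 0.2532] [[ 0.8318 -0.5551 -0.0011]
 [-0.5551 -0.8318 -0.0009]
 [-0.0004  0.0014 -1.    ]]
to bowl [-0.0619 -0.0185  0.5782]
[0.0383 0.0089] 0.039268955355817536 13.056061347826976
[ 0.0305 -0.0207] 0.03689960750516526 -34.150102919113074
[-0.0008 -0.0332] 0.033203557654831815 -91.36071662442815
[-0.0271 -0.0061] 0.02780059822532042 -167.26404797482056
[-0.0232  0.026 ] 0.034856979861444516 131.6595873725218
[0.0102 0.0359] 0.03728501768816869 74.17863240632296
```

move_arm(moves=[[-0.054, -0.023, 0, 0, 0, 0], [0, 0, 0.16, 0, 0, 0], [0, 0, 0.17, 0, 0, 0], [0, 0, 0.14, 0, 0, 0], [0, 0, 0.06, 0, 0, 0]])

```text
t: 7.3
tcp_pos: [0.5088, 0.2502, 0.144]
eef_rot: [0.956, -0.292, -0.002, 0.002]
ft_force: [-0.0, 0.6, -1.0]
opening: 0.0198
finger_force: 59.8
```

move_arm(moves=[[0, 0, 0.03, 0, 0, 0], [0, 0, 0.01, 0, 0, 0], [0, 0, 0, 0, 0, 0], [0, 0, 0, 0, 0, 0]])

```text
t: 7.7
tcp_pos: [0.5105, 0.2518, 0.1416]
eef_rot: [0.957, -0.291, 0.001, -0.001]
ft_force: [-0.2, 0.4, -1.1]
opening: 0.0199
finger_force: 59.8
```

```bash
python3 - <<'E'
from h import *
print(arm.get_obs()["tcp_pos"]-[.509,.252,.1256])
a=np.radians(28); P=[[0,0]]+[[r*np.cos(a),r*np.sin(a)] for r in (.014,.028,.042)]
P+=[[.042*np.cos(a+k*np.pi/10),.042*np.sin(a+k*np.pi/10)] for k in range(1,21)]+[[.02*np.cos(a),.02*np.sin(a)],[0,0]]
print(np.round(np.diff(P,axis=0)/.2,3).tolist())
E
```

```text
[ 0.0015 -0.0002  0.016 ]
[[0.062, 0.033], [0.062, 0.033], [0.062, 0.033], [-0.04, 0.052], [-0.054, 0.038], [-0.063, 0.019], [-0.066, -0.001], [-0.062, -0.021], [-0.052, -0.04], [-0.038, -0.054], [-0.019, -0.063], [0.001, -0.066], [0.021, -0.062], [0.04, -0.052], [0.054, -0.038], [0.063, -0.019], [0.066, 0.001], [0.062, 0.021], [0.052, 0.04], [0.038, 0.054], [0.019, 0.063], [-0.001, 0.066], [-0.021, 0.062], [-0.097, -0.052], [-0.088, -0.047]]
```

move_arm(moves=[[0.062, 0.033, 0.01, 0, 0, 0], [0.062, 0.033, 0, 0, 0, 0], [0.062, 0.033, 0, 0, 0, 0], [-0.04, 0.052, 0, 0, 0, 0], [-0.054, 0.038, 0, 0, 0, 0]])

```text
t: 8.2
tcp_pos: [0.5046, 0.208, 0.138]
eef_rot: [0.956, -0.292, 0.0, 0.0]
ft_force: [-0.3, -0.1, -1.7]
opening: 0.02
finger_force: 59.8
```

move_arm(moves=[[-0.063, 0.019, 0, 0, 0, 0], [-0.066, 0, 0, 0, 0, 0], [-0.062, -0.021, 0, 0, 0, 0], [-0.052, -0.04, 0, 0, 0, 0], [-0.038, -0.054, 0, 0, 0, 0]])

```text
t: 8.7
tcp_pos: [0.4677, 0.2586, 0.1384]
eef_rot: [0.957, -0.291, 0.0, -0.0]
ft_force: [-0.4, 0.4, -0.9]
opening: 0.0199
finger_force: 59.9
```

move_arm(moves=[[-0.019, -0.063, 0, 0, 0, 0], [0, -0.066, 0, 0, 0, 0], [0.021, -0.062, 0, 0, 0, 0], [0.04, -0.052, 0, 0, 0, 0], [0.054, -0.038, 0, 0, 0, 0]])

```text
t: 9.2
tcp_pos: [0.5159, 0.2941, 0.1372]
eef_rot: [0.957, -0.291, -0.0, 0.001]
ft_force: [-1.6, -1.3, -0.9]
opening: 0.0202
finger_force: 59.9
```

move_arm(moves=[[0.063, -0.019, 0, 0, 0, 0], [0.066, 0, 0, 0, 0, 0], [0.062, 0.021, 0, 0, 0, 0], [0.052, 0.04, 0, 0, 0, 0], [0.038, 0.054, 0, 0, 0, 0]])

```text
t: 9.7
tcp_pos: [0.5517, 0.2446, 0.138]
eef_rot: [0.957, -0.291, 0.0, -0.0]
ft_force: [-0.6, -0.1, -0.9]
opening: 0.0201
finger_force: 59.9
```

```bash
python3 - <<'E'
from h import *
o=arm.get_obs();print(o["t"],o["tcp_pos"]-[.509,.252,.1256])
f=lambda im,x,y:cv2.resize(im[y:y+75,x:x+75],None,fx=5,fy=5,interpolation=cv2.INTER_CUBIC)
a=f(cv2.cvtColor(arm.capture("scene"),cv2.COLOR_RGB2BGR),310,145);b=f(cv2.cvtColor(arm.capture("top"),cv2.COLOR_RGB2BGR),122,165)
cv2.imwrite("pics/stir.png",np.hstack([a,b]))
E
```

```text
9.7 [ 0.0427 -0.0074  0.0124]
```

View pics/stir.png

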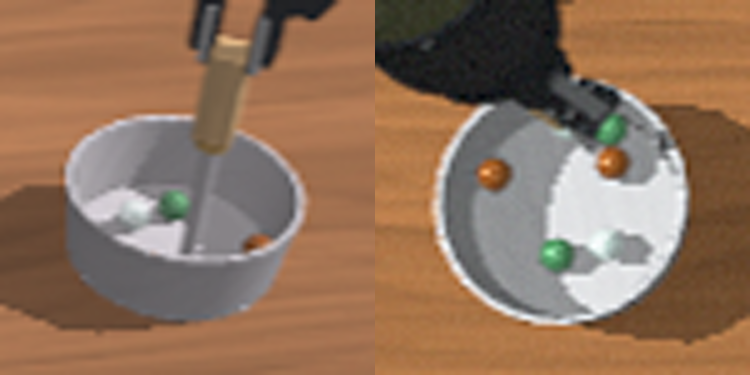

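Top crop: all six beads are inside, and the ring has broken up: greens at (612,130) and (557,255), oranges at (492,173) and (612,160), one white at (605,245), one white mostly hidden by the gripper. I'll make a second, tighter round so that every side is plainly shifted.

```bash
python3 - <<'E'
from h import *
r0=-26; P=[]
for k in range(0,19):
    r=.042-.012*min(k/4,1); a=np.radians(r0+k*22.5); P.append([r*np.cos(a),r*np.sin(a)])
P+=[[.013*np.cos(a),.013*np.sin(a)],[0,0]]
print(np.round(np.diff(P,axis=0)/.2,2).tolist())
E
```

```text
[[0.01, 0.08], [-0.02, 0.07], [-0.05, 0.05], [-0.06, 0.03], [-0.06, 0.01], [-0.06, -0.01], [-0.05, -0.03], [-0.04, -0.05], [-0.01, -0.06], [0.01, -0.06], [0.03, -0.05], [0.05, -0.04], [0.06, -0.01], [0.06, 0.01], [0.05, 0.03], [0.04, 0.05], [0.01, 0.06], [-0.01, 0.06], [-0.08, -0.03], [-0.06, -0.02]]
```

move_arm(moves=[[0.01, 0.08, 0, 0, 0, 0], [-0.02, 0.07, 0, 0, 0, 0], [-0.05, 0.05, 0, 0, 0, 0], [-0.06, 0.03, 0, 0, 0, 0], [-0.06, 0.01, 0, 0, 0, 0]])

```text
t: 10.3
tcp_pos: [0.4942, 0.2258, 0.1388]
eef_rot: [0.957, -0.291, 0.0, -0.001]
ft_force: [0.2, -0.3, -0.8]
opening: 0.0199
finger_force: 59.9
```

move_arm(moves=[[-0.06, -0.01, 0, 0, 0, 0], [-0.05, -0.03, 0, 0, 0, 0], [-0.04, -0.05, 0, 0, 0, 0], [-0.01, -0.06, 0, 0, 0, 0], [0.01, -0.06, 0, 0, 0, 0]])

```text
t: 10.8
tcp_pos: [0.4935, 0.2792, 0.1379]
eef_rot: [0.957, -0.291, 0.0, 0.0]
ft_force: [0.0, 0.0, -0.3]
opening: 0.0201
finger_force: 59.9
```

move_arm(moves=[[0.03, -0.05, 0, 0, 0, 0], [0.05, -0.04, 0, 0, 0, 0], [0.06, -0.01, 0, 0, 0, 0], [0.06, 0.01, 0, 0, 0, 0], [0.05, 0.03, 0, 0, 0, 0]])

```text
t: 11.3
tcp_pos: [0.5422, 0.2589, 0.1375]
eef_rot: [0.957, -0.291, -0.0, 0.001]
ft_force: [-0.5, -0.0, -1.3]
opening: 0.0202
finger_force: 59.8
```

move_arm(moves=[[0.04, 0.05, 0, 0, 0, 0], [0.01, 0.06, 0, 0, 0, 0], [-0.01, 0.06, 0, 0, 0, 0], [-0.08, -0.03, 0, 0, 0, 0], [-0.06, -0.02, 0, 0, 0, 0]])

```text
t: 11.8
tcp_pos: [0.5105, 0.2507, 0.1388]
eef_rot: [0.957, -0.291, 0.0, -0.001]
ft_force: [0.0, -0.1, -1.5]
opening: 0.0199
finger_force: 59.9
```

move_arm(moves=[[0, 0, 0, 0, 0, 0], [0, 0, 0, 0, 0, 0], [0, 0, 0, 0, 0, 0]])

```text
t: 12.1
tcp_pos: [0.5114, 0.2509, 0.1382]
eef_rot: [0.957, -0.291, 0.0, 0.0]
ft_force: [-0.2, -0.5, -0.3]
opening: 0.0198
finger_force: 59.9
```

```bash
python3 - <<'E'
from h import *
o=arm.get_obs();print(o["t"],o["tcp_pos"]-[.509,.252,.1256],o["ft_force"])
f=lambda im,x,y:cv2.resize(im[y:y+75,x:x+75],None,fx=5,fy=5,interpolation=cv2.INTER_CUBIC)
a=f(cv2.cvtColor(arm.capture("scene"),cv2.COLOR_RGB2BGR),310,145);b=f(cv2.cvtColor(arm.capture("top"),cv2.COLOR_RGB2BGR),122,165)
cv2.imwrite("pics/stir2.png",np.hstack([a,b,f(cv2.imread("pics/top0.png"),122,165)])[:, :1125][:, 335:])
E
```

```text
12.1 [ 0.0024 -0.0011  0.0126] [-0.1812 -0.479  -0.2945]
```

View pics/stir2.png

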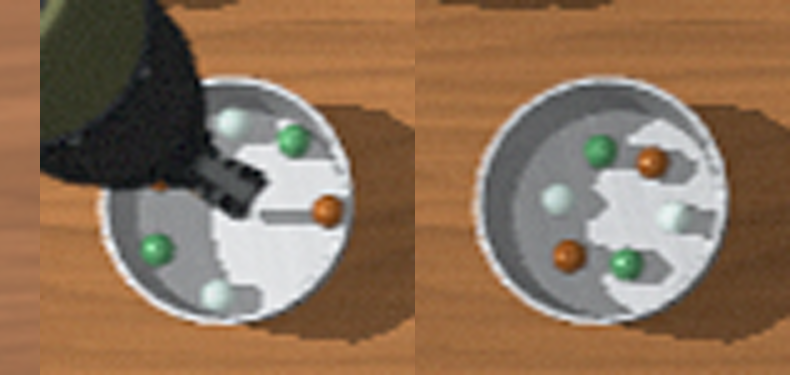

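All six beads have moved well beyond 15 mm from their starting places (right panel shows the start) and all lie in the bowl. Next: lift and cross over the rack.

move_arm(moves=[[0, 0, -0.1, 0, 0, 0], [0, 0, -0.15, 0, 0, 0], [0, 0, -0.17, 0, 0, 0], [0, 0, -0.15, 0, 0, 0], [0, 0, -0.1, 0, 0, 0]])

```text
t: 12.7
tcp_pos: [0.5121, 0.2507, 0.2748]
eef_rot: [0.957, -0.291, 0.001, -0.001]
ft_force: [0.1, 0.5, -0.5]
opening: 0.0201
finger_force: 59.9
```

move_arm(moves=[[0.08, 0.12, 0, 0, 0, 0], [0.11, 0.165, 0, 0, 0, 0], [0.11, 0.165, 0, 0, 0, 0], [0.11, 0.165, 0, 0, 0, 0], [0.11, 0.165, 0, 0, 0, 0]])

```text
t: 13.2
tcp_pos: [0.5108, 0.0617, 0.2722]
eef_rot: [0.957, -0.291, 0.0, 0.0]
ft_force: [1.1, -0.6, -0.5]
opening: 0.0202
finger_force: 59.8
```

move_arm(moves=[[0.11, 0.165, 0, 0, 0, 0], [0.11, 0.165, 0, 0, 0, 0], [0.11, 0.165, 0, 0, 0, 0], [0.11, 0.165, 0, 0, 0, 0], [0.11, 0.165, 0, 0, 0, 0]])

```text
t: 13.7
tcp_pos: [0.5101, -0.1368, 0.2723]
eef_rot: [0.957, -0.291, 0.0, 0.0]
ft_force: [1.1, -0.0, -1.0]
opening: 0.0201
finger_force: 59.8
```

move_arm(moves=[[0.1, 0.15, 0, 0, 0, 0], [0.05, 0.08, 0, 0, 0, 0], [0, 0, 0, 0, 0, 0], [0, 0, 0, 0, 0, 0]])

```text
t: 14.1
tcp_pos: [0.5096, -0.1901, 0.2719]
eef_rot: [0.957, -0.292, -0.0, 0.0]
ft_force: [0.5, -0.1, -0.6]
opening: 0.02
finger_force: 59.9
```

```bash
python3 - <<'E'
from h import *
o=arm.get_obs();p=o["tcp_pos"];print(o["t"],p,o["ft_force"])
print("to above burner",tool(np.array([.508,-.2105,.1256+.122])-p))
E
```

```text
14.1 [ 0.5096 -0.1901  0.2719] [ 0.4672 -0.1151 -0.5749]
to above burner [0.0502 0.089  0.1215]
```

Move above the head while still high, then check by picture before lowering.

move_arm(moves=[[0.025, 0.045, 0, 0, 0, 0], [0.025, 0.044, 0.03, 0, 0, 0], [0, 0, 0.03, 0, 0, 0], [0, 0, 0, 0, 0, 0], [0, 0, 0, 0, 0, 0]])

```text
t: 14.6
tcp_pos: [0.508, -0.2099, 0.2598]
eef_rot: [0.957, -0.291, -0.0, 0.0]
ft_force: [-0.1, 0.7, -1.0]
opening: 0.02
finger_force: 59.8
```

```bash
python3 - <<'E'
from h import *
o=arm.get_obs();p=o["tcp_pos"];print(o["t"],p,tool(np.array([.508,-.2105,.1256+.121])-p))
tip=p-[0,0,.1256]; B=(.508,-.2105)
L=[circ(tip,.005,tip[2]),np.array([tip,tip+[0,0,.112]]),circ(B,.022,.11)]
out=[]
for n,C in (("scene",S),("top",T)):
    im=cv2.cvtColor(arm.capture(n),cv2.COLOR_RGB2BGR); x,y=(C.proj(tip)[0]-[30,40]).astype(int)
    c=cv2.resize(im[y:y+70,x:x+60],None,fx=6,fy=6,interpolation=cv2.INTER_CUBIC)
    for P in L: cv2.polylines(c,[((C.proj(P)-[x,y]+.5)*6).astype(np.int32)],False,(255,0,255),1)
    out.append(c)
cv2.imwrite("pics/end.png",np.hstack(out))
E
```

```text
14.6 [ 0.508  -0.2099  0.2598] [0.0018 0.0023 0.066 ]
```

View pics/end.png

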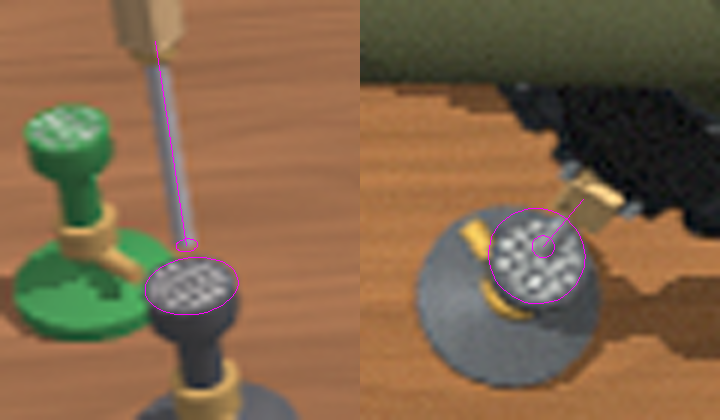

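The tip in the picture matches the prediction and lies over the head's centre in both views, about 24 mm above it. Lower 12 mm gently.

move_arm(moves=[[0, 0, 0.015, 0, 0, 0], [0, 0, 0.02, 0, 0, 0], [0, 0, 0.015, 0, 0, 0], [0, 0, 0.01, 0, 0, 0], [0, 0, 0, 0, 0, 0]])

```text
t: 15.2
tcp_pos: [0.508, -0.2101, 0.2477]
eef_rot: [0.957, -0.291, -0.0, 0.0]
ft_force: [0.1, 0.3, -1.9]
opening: 0.0201
finger_force: 59.9
```

move_arm(moves=[[0, 0, 0, 0, 0, 0], [0, 0, 0, 0, 0, 0], [0, 0, 0, 0, 0, 0], [0, 0, 0, 0, 0, 0], [0, 0, 0, 0, 0, 0]])

```text
t: 15.7
tcp_pos: [0.5081, -0.2101, 0.2482]
eef_rot: [0.957, -0.291, 0.0, 0.0]
ft_force: [0.8, -0.2, 0.2]
opening: 0.0199
finger_force: 59.9
```

```bash
python3 - <<'E'
from h import *
o=arm.get_obs();p=o["tcp_pos"];d=p-[.508,-.2105,.2356];print(o["t"],d,o["qd"],o["finger_force"])
if np.hypot(*d[:2])<.003 and .009<d[2]<.015: print(arm.sign_off())
E
```

```text
15.7 [0.0001 0.0004 0.0126] [ 0.     -0.0002  0.      0.0005  0.0011  0.0011] 59.85811114311218
the job is handed in; nothing more can be done
None
```

The job is handed in, with no verdict returned: the beads are stirred and all six were in the bowl at my last look, the iron crossed above the rack, and it is held upright and still about 12 mm above the burner head's centre by my measurement.

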